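Open the pressure cap of the counter sprayer

ROBOT

A 6-joint arm with a two-finger parallel gripper is mounted at the origin on the work surface. World frame = base frame: x ahead of the robot, y to its left, z up, the work surface at z = 0. Lengths are in m, angles in degrees, forces in N, time in s.
With the tool pointing down it reaches from about 0.3 to 0.75 m from the base axis. Payload 8.5 kg.
Tool frame: the origin (TCP) lies midway between the tips of the shut fingers; the grasp point (between the pads) lies 19 mm behind it (env.tcp_to_grasp is the z of the grasp point in the tool frame, in m); z points along the fingers, y is the line along which they close (so a half turn about z gives the same grasp; the last joint's range is limited). The gripper opens to 85 mm and grips with 20 to 120 N. Pads are 22 mm wide; open, the fingers measure 114 mm over their backs; the gripper's body (76 mm by 85 mm) begins 54 mm behind the grasp point. The pads swing forward as they close: fully open they stand 13 mm farther back than shut.
Start: joints at [-82.351, 21.807, 74.336, -0, 83.858, -12.336], TCP at [0.188, -0.517, 0.231] pointing down, gripper open.
Joint ranges: [-178.18, 178.18], [-50.72, 133.34], [12.68, 142.11], [-81.47, 261.47], [9.98, 163.14], [-165.26, 165.26]. Speed limits (degrees/s): [136.94, 136.94, 180, 180, 180, 180].

INTERFACE

Orientations are given as a 3x3 rotation matrix whose columns are the frame's x, y, z axes.
In Python, from rig import env, imaging, job, models gives the robot as it stands. The module is installed in compiled form; this text tells all that it offers.
- The arm moves only by the tool jog_arm, never from a script. Its argument "plan" is text: rows parted by semicolons, each of 7 numbers parted by spaces: the turn, a rotation vector about the tool's x, y, z in degrees, then the shift along the tool's x, y, z in cm, then the closure in counts, from 0 (fully open) to 255 (shut). In form: rx ry rz x y z claw; .... A call has 1 to 10 rows; each row shifts and turns the commanded pose from where the row before left it, along the tool's axes as they then stand; what a row does not reach is not made up. A row lasts 1/12 s, in which the tool goes at most 41.7 mm and 7.16 degrees, less where a joint would pass 70% of its speed; a pose out of reach is approached as far as the arm can. A call with a gripper value outside its range is refused whole. The fingers move at their own pace and stop on an object; "grip_force" is the grip in N (left out, the last holds). Time passes only in rows, so rows that do not move let the fingers close. It gives the time, the measured TCP pose, the force, the opening and the grip force at its end, in the units of the state.
- env.observe(): the state, without advancing time (a new reading comes with each control period).
- imaging.get_image(name): name is "side" or "top"; returns a dict with "pixels" (400x640x3 uint8, red, green, blue), "depth" (400x640 float32, m along the optical axis (not along the pixel's ray), 0 where there is no reading), "fov_y" (degrees; the focal length in pixels is half the picture's height over the tangent of half this angle, whatever the lens; pixels are square), "cx", "cy" (the principal point, pixels), "world_from_camera" (4x4, takes a point from camera to world coordinates). Camera axes: x right, y down, z forward; pixel columns grow to the right and rows downward; lengths in m; the calibration is good to about 2 mm. A picture is of the moment at which its call begins.
- job.close_job(): hands the job in; it is judged then, once.
Trained networks look in the newest picture that a camera, given by its name, has taken for a name from the list of things; names that differ only in an ending like _2 or _b are one class to them, and where a whole thing is asked for, a point or a joint stands for the part that bears it (a point fixed in the world has none). Each returns a list of dicts, best first, with "confidence" (0 to 1); they miss things now and then, are a little off and sometimes report something else, mostly with a low value. They report only what shows in the picture. A call takes as long as a camera call. They do not tell look-alikes from the thing itself.
- models.outline_of(camera, query): "region" (400x640 bool, what is visible of it) and "bbox" ([centre column, centre row, width, height] in pixels, round what is visible of it).
- models.tip_of(camera, query): "at" ([column, row] in pixels: a listed point, or the origin of a listed thing).
The state is a dict: "time_s": time; "q": joint angles; "qvel": joint speeds; "joint_efforts": joint torques, N m; "position": TCP position; "tool_rot": TCP orientation; "ft_force": force on the tool from outside, world axes, zero at the start; "wrist_torque": the same for the moment, N m; "grip_width": finger opening in m; "gripper_force": force on a finger pad.
Only numpy, scipy, OpenCV 4.12 (cv2) and the standard library are available. Lean on these libraries where they do the work, as an engineer would, in place of code of your own. Each camera call takes 0.05 s, during which the arm holds its last target. There are 200 camera calls.

TASK

Open the steel cleaning sprayer on the shop counter: without pressing, gently turn its red cap anticlockwise until you feel it come up against the first stop, keep it there a moment, then press it down and turn it on past the stop until it comes free. Do not force the cap against the stop and do not ram it down. Lift it off and set it down gently, standing upright on its stem inside the blue tray, let go of it, and leave the milk bottle, the jar and the tub where they are.

Things in the scene. Friction and masses are not known exactly. Their poses are not given: they have to be found in the camera images.
- tank: Squat brushed-steel sprayer tank with a blue band, black foot and brass filler neck, fixed to the counter: 150 mm across (foot 164), steel shoulder up to 120 mm, neck 72 mm across with its rim 150 mm above the counter. Origin: centre of its underside; z up on the neck's axis; x: the direction of the cap's x axis (its grip bar) when the cap is fully closed.
- neck (a point): Centre of the neck's rim, axes as the tank's. Cap angles count anticlockwise from above from fully closed (tank x). The cap starts at 0 to 10 degrees. From 68 degrees on its two lugs lie in open notches and it can rise; 75 is the middle; a hard end wall comes at about 81. Between the stop and 68 degrees it can pass only while pressed down 5.5 to 9 mm.
- collar: Dark steel ring, 75 mm across, round the foot of the neck; it carries the first stop, a tooth hidden inside the neck. The tooth halts the unpressed cap somewhere between 16 and 43 degrees, differently each time, so it must be felt; it bears at most 18 N. Origin and axes: same as the tank's (on the counter, on the neck's axis). Does not move.
- plunger: Hidden sprung valve plunger on the neck's axis under the cap's stem, 16 mm across. Pushes the cap up with 6 N when closed and 0.7 N more per mm pressed down (11 N at 7 mm; hard bottom at 10 mm). In the notches it lifts the cap up to 4 mm above its closed height by itself. Origin: centre of its top face.
- cap: Loose red cap, about 0.14 kg, 62 mm high: black stem 40 mm across with two lugs at its foot (along x, 58 mm over the ends); red disc 82 mm across, its top 31 mm above the foot; on it a grip bar 60 mm long (x), 16 wide (y), 31 high, white mark at its +x end. Origin: centre of the stem's foot, z up; 140 mm above the counter when closed. Comes off straight up, 12 mm to clear.
- cap_grip (a point): Point on the cap's axis in the grip bar, 49 mm above the stem's foot, 18 mm above the disc, 13 mm below the bar's top: a good height to pinch the bar. Axes as the cap's.
- tray: Flat blue open tray, fixed to the counter, 150 x 150 mm outside, walls 5 mm thick and 14 mm high, floor 5 mm thick. Origin: centre of its underside.
- milk: White milk bottle with a blue cap, 72 mm across, 200 mm high, standing loose. Origin: centre of its underside.
- jar: Amber jar, 64 mm across, 75 mm high, standing loose. Origin: centre of its underside.
- tub: Yellow butter tub, 110 x 80 x 50 mm, lying loose. Origin: centre of its underside.
Mind the look-alikes: they are no part of the job. Of the things that look like the cap, the middle-sized one is meant.

How it is judged (in metres and radians):
On the way, in this order (a step that is already met when the one before it is completed fails the run):
1. the cap rests against the first stop (more than 1 N on it) without being pressed down (less than 3 mm) for 0.2 s (contact force between cap and collar above 1 N and z of cap in the frame of tank above 0.137 m), for 0.2 s.
2. the cap is pressed down 4.5 mm or more while still in the neck (z of cap in the frame of tank below 0.1355 m and horizontal distance between cap and tank below 0.006 m), for 0.1 s.
3. the cap has been turned past the stop (50 to 86 degrees from closed), has come free and risen out of the neck (angle between the x axis of cap and the x axis of tank, either way round above 0.87 rad and z of cap in the frame of tank above 0.1425 m), for 0.05 s.
At the end, for the whole second after the job is handed in: The cap stands upright on its stem (within 0.1 rad) on the floor of the blue tray, its axis within 70 mm of the tray's centre, at rest and let go (horizontal distance between cap and tray below 0.07 m and height (world z) of cap between 0.002 and 0.009 m and angle between cap's own z axis and vertical below 0.1 rad and linear speed of cap below 0.02 m/s and contact force between cap and the fingers below 0.1 N); the robot touches nothing.
It fails at once if the cap is forced against the first stop (over 18 N) (contact force between cap and collar above 18 N).
It fails at once if the cap is rammed down (over 25 N on the plunger) (contact force between cap and plunger above 25 N).
It fails at once if the cap, away from the neck, is dropped or thrown (faster than 0.5 m/s while not held) (linear speed of cap above 0.5 m/s and contact force between cap and the fingers below 0.5 N and horizontal distance between cap and tank above 0.05 m).
It fails at once if the milk bottle, the jar or the tub is moved 30 mm or tipped (distance of any of milk, jar, tub from where it was at the start of the episode above 0.03 m or angle between any of milk, jar's own z axis and vertical above 0.3 rad).
It also fails if it takes over 61 s, if anything falls off the work surface, if the arm or the gripper's body presses on something with over 40 N, if the wrist force passes 120 N, or if a joint passes its speed limit or range.

## Working session

There is one attempt and no reset: what is moved stays moved. The work goes in short steps, Python scripts to look and compute and a tool call to move; the robot and the scene stay as the last step left them, time stands still between calls to the robot, and variables do not carry over. Pictures are saved under pics/ and viewed, at most 10 in all, crops included, and the job is handed in when it is done.

Besides the shell and the picture viewer there is one more tool, called as a command line: name --argument value ..., lists and objects as JSON in quotes. jog_arm: Moves the arm, as the interface text tells. Its arguments: {"type":"object","properties":{"plan":{"type":"string"},"grip_force":{"type":"number"}},"required":["plan"]}

```bash
mkdir -p pics
cat > h.py <<'E'
import numpy as np, cv2
from rig import env, imaging, job, models
def f(im): return 200/np.tan(np.radians(im["fov_y"])/2)
def p3(im,c,r,d=None):
    if d is None: d=im["depth"][int(round(r)),int(round(c))]
    F=f(im); v=np.array([(c-im["cx"])/F*d,(r-im["cy"])/F*d,d,1]); return (im["world_from_camera"]@v)[:3]
def cloud(im):
    d=im["depth"].astype(float); F=f(im); r,c=np.mgrid[0:400,0:640]
    P=np.stack([(c-im["cx"])/F*d,(r-im["cy"])/F*d,d],-1)
    W=im["world_from_camera"]; return P@W[:3,:3].T+W[:3,3]
def save(im,n): cv2.imwrite("pics/"+n,im["pixels"][:,:,::-1])
E
python3 - <<'E'
from h import *
np.set_printoptions(precision=3,suppress=True)
for n in("top","side"):
    im=imaging.get_image(n); save(im,n+"1.png"); C=cloud(im)
    print(n,f(im),im["world_from_camera"])
    for q in("cap","tank","tray","milk","jar","tub"):
        for o in models.outline_of(n,q): 
            print(q,round(o["confidence"],2),np.round(o["bbox"]), np.median(C[o["region"]&(im["depth"]>0)],0))
    for q in("cap_grip","neck"):
        for o in models.tip_of(n,q): print(q,round(o["confidence"],2),np.round(o["at"],1),p3(im,*o["at"]))
s=env.observe(); print(s["time_s"],s["position"],s["tool_rot"],env.tcp_to_grasp)
E
```

```text
top 421.4483548126208 [[-0.026 -0.983  0.183  0.372]
 [-1.     0.027  0.004  0.028]
 [-0.009 -0.183 -0.983  1.103]
 [ 0.     0.     0.     1.   ]]
cap 0.81 [284. 241.  37.  33.] [0.447 0.109 0.172]
cap 0.68 [201. 282.  46.  44.] [0.366 0.324 0.044]
cap 0.65 [213. 224.  25.  19.] [0.511 0.305 0.021]
tank 0.77 [282. 246.  79.  64.] [0.426 0.102 0.11 ]
tank 0.72 [282. 241.  38.  34.] [0.448 0.109 0.172]
tray 0.79 [377. 234.  62.  62.] [ 0.476 -0.127  0.005]
milk 0.98 [330. 136.  26.  46.] [ 0.698 -0.001  0.133]
jar 0.74 [230. 145.  26.  33.] [0.71  0.252 0.073]
cap_grip 0.98 [194.7 280.3] [0.369 0.327 0.087]
cap_grip 0.91 [278.6 241.3] [0.372 0.028 1.103]
cap_grip 0.63 [207.8 225. ] [0.506 0.31  0.044]
side 505.8694643385567 [[-0.84  -0.262  0.476 -0.056]
 [-0.543  0.399 -0.739  1.012]
 [ 0.004 -0.879 -0.478  0.763]
 [ 0.     0.     0.     1.   ]]
cap 0.95 [333. 215.  40.  28.] [0.442 0.128 0.172]
cap 0.93 [312. 325.  51.  48.] [0.355 0.353 0.044]
cap 0.74 [265. 300.  25.  25.] [0.507 0.317 0.021]
cap 0.39 [318. 184.  40.  30.] [ 0.704 -0.202  0.041]
tank 0.75 [334. 260.  70.  78.] [0.419 0.162 0.082]
milk 0.63 [272. 190.  27.  72.] [0.702 0.021 0.096]
tub 0.97 [317. 182.  43.  32.] [ 0.706 -0.205  0.04 ]
cap_grip 0.84 [316.1 309.1] [0.356 0.34  0.082]
cap_grip 0.77 [261.5 293.6] [0.515 0.316 0.034]
cap_grip 0.73 [333.8 202. ] [0.449 0.118 0.197]
neck 0.96 [332.9 218.4] [0.435 0.144 0.171]
0.9 [ 0.188 -0.517  0.231] [[ 0.94   0.342 -0.   ]
 [ 0.342 -0.94   0.   ]
 [-0.    -0.    -1.   ]] -0.0187
```

Run:
```python
from h import *
np.set_printoptions(precision=4,suppress=True)
A=[]
for n in("top","side"):
    im=imaging.get_image(n); C=cloud(im); near=(np.hypot(C[...,0]-.445,C[...,1]-.115)<.055)&(im["depth"]>0)
    d=C[near&(abs(C[...,2]-.171)<.006)]; c,rad=cv2.minEnclosingCircle(d[:,:2].astype(np.float32)); print(n,"disc",c,rad,np.median(d[:,2]))
    m=near&(C[...,2]>.19); b=C[m]; rgb=im["pixels"][m]
    top=b[b[:,2]>np.percentile(b[:,2],60)-.004]
    R=cv2.minAreaRect(top[:,:2].astype(np.float32)); print("bar",len(b),R,top.mean(0),np.percentile(b[:,2],[50,90]))
    w=rgb.min(1)>130; print("white",w.sum(),b[w].mean(0) if w.any() else None)
    u,s,v=np.linalg.svd(top[:,:2]-top[:,:2].mean(0)); print("dir",v[0],np.degrees(np.arctan2(v[0,1],v[0,0])),s/np.sqrt(len(top))*np.sqrt(12))
    tr=models.outline_of(n,"tray")
    if tr:
        t=C[tr[0]["region"]&(C[...,2]<.02)]; print("tray",cv2.minAreaRect(t[:,:2].astype(np.float32)))
    px=im["pixels"]; cc,rr=(282,242) if n=="top" else (333,225)
    A.append(cv2.resize(px[rr-45:rr+45,cc-45:cc+45],(400,400),interpolation=cv2.INTER_CUBIC))
    if n=="top": tp=cv2.resize(px[90:340,150:450],(720,600))
cv2.imwrite("pics/crop.png",np.hstack(A)[:,:,::-1]); cv2.imwrite("pics/top2.png",tp[:,:,::-1])
```

```text
top disc (0.4493699371814728, 0.11068639159202576) 0.04118973761796951 0.1711770432261006
bar 210 ((0.44908663630485535, 0.1104259043931961), (0.05937871336936951, 0.01579035446047783), 40.094120025634766) [0.4491 0.1103 0.2021] [0.202  0.2041]
white 29 [0.4657 0.1251 0.2029]
dir [-0.7611 -0.6486] -139.56199044594538 [0.0591 0.0158]
tray ((0.4777217507362366, -0.12606245279312134), (0.150226429104805, 0.15260432660579681), 82.79671478271484)
side disc (0.4515194594860077, 0.11617670953273773) 0.04263123869895935 0.17108171284613038
bar 192 ((0.44984790682792664, 0.11485166102647781), (0.0587691068649292, 0.019386926665902138), 43.996864318847656) [0.4501 0.1162 0.2009] [0.1995 0.203 ]
white 19 [0.4662 0.1274 0.2028]
dir [-0.7712 -0.6367] -140.45730925429447 [0.0589 0.0165]
tray ((0.4815506935119629, -0.13372011482715607), (0.14829547703266144, 0.1857725828886032), 73.39503479003906)
```

View pics/crop.png

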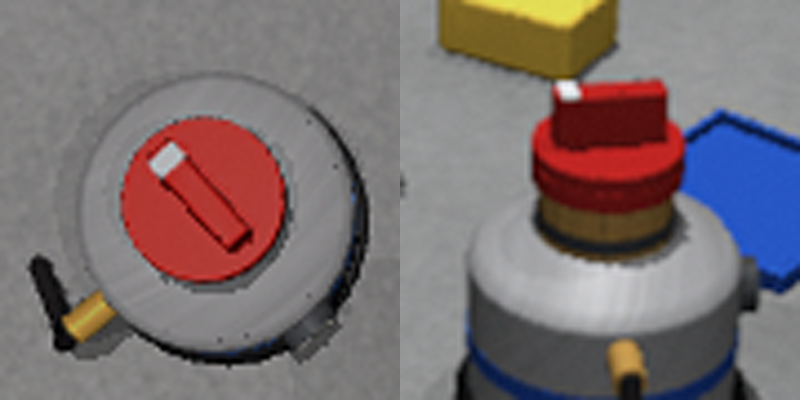

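View pics/top2.png

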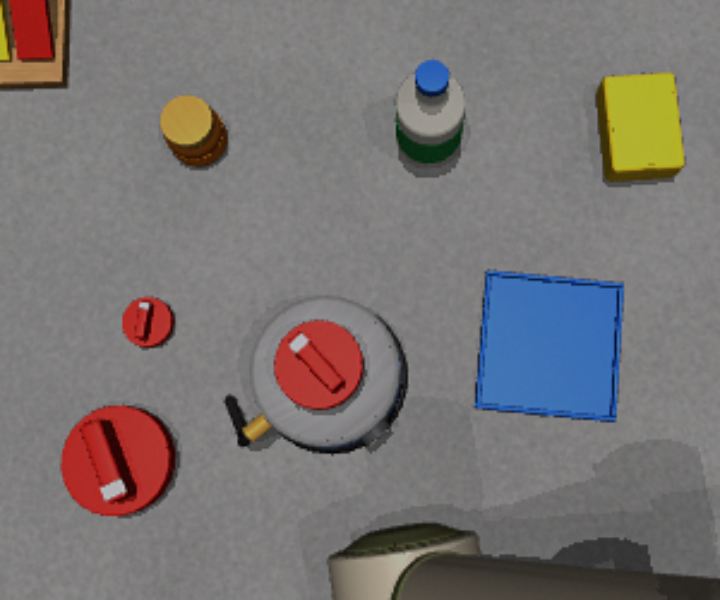

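View pics/side1.png

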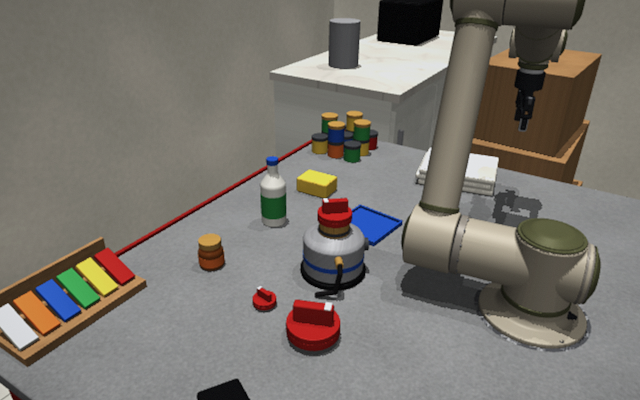

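Lookalikes: red caps at top-view (284,241) on the tank (82 mm disc), (201,282) large, on the counter, and (213,224) small, on the counter. I choose (284,241): the crop shows it sitting on the brass neck, white mark up-left, bar at about 40° world.

jog_arm --plan "0 0 0 2.3 -2.5 -0.7 0;0 0 0 2.3 -2.5 -0.7 0;0 0 0 2.3 -2.5 -0.7 0;0 0 0 2.3 -2.5 -0.7 0;0 0 0 2.3 -2.5 -0.7 0;0 0 0 2.3 -2.5 -0.7 0;0 0 0 2.3 -2.5 -0.7 0;0 0 0 2.3 -2.5 -0.7 0;0 0 0 2.3 -2.5 -0.7 0;0 0 0 2.3 -2.5 -0.7 0" --grip_force 40

```text
time_s: 1.93
position: [0.3189, -0.2017, 0.3018]
tool_rot: [[0.94, 0.341, 0.0], [0.341, -0.94, -0.0], [0.0, 0.001, -1.0]]
ft_force: [0.3, -0.2, -0.2]
grip_width: 0.0849
gripper_force: 0.0
```

jog_arm --plan "0 0 0 2.3 -2.5 0 0;0 0 0 2.3 -2.5 0 0;0 0 0 2.3 -2.5 0 0;0 0 0 2.3 -2.5 0 0;0 0 0 2.3 -2.5 0 0;0 0 0 2.3 -2.5 0 0;0 0 0 2.3 -2.5 0 0;0 0 0 2.3 -2.5 0 0;0 0 0 2.3 -2.5 0 0;0 0 0 2.3 -2.5 0 0"

```text
time_s: 2.77
position: [0.4496, 0.1121, 0.3014]
tool_rot: [[0.94, 0.342, 0.0], [0.342, -0.94, -0.0], [0.0, 0.0, -1.0]]
ft_force: [1.0, -0.3, -0.1]
grip_width: 0.0853
gripper_force: 0.0
```

jog_arm --plan "0 0 -5 0 0 0 0;0 0 -5 0 0 0 0;0 0 -5 0 0 0 0;0 0 -5 0 0 0 0;0 0 0 0 0 0 0;0 0 0 0 0 0 0"

```text
time_s: 3.27
position: [0.4494, 0.1102, 0.3013]
tool_rot: [[0.768, 0.641, 0.0], [0.641, -0.768, -0.0], [0.0, 0.0, -1.0]]
ft_force: [-0.7, 1.0, -0.7]
grip_width: 0.0854
gripper_force: 0.0
```

jog_arm --plan "0 0 0 0.1 -0.1 2.5 0;0 0 0 0 0 2.5 0;0 0 0 0 0 2.5 0;0 0 0 0 0 2 0;0 0 0 0 0 1.5 0;0 0 0 0 0 1 0;0 0 0 0 0 0.5 0;0 0 0 0 0 0 0;0 0 0 0 0 0 0"

```text
time_s: 4.02
position: [0.4498, 0.1116, 0.1768]
tool_rot: [[0.767, 0.642, 0.001], [0.642, -0.767, 0.0], [0.0, 0.0, -1.0]]
ft_force: [-1.1, 0.7, -0.5]
grip_width: 0.0853
gripper_force: 0.0
```

Run:
```python
from h import *
A=[]
for n in("top","side"):
    im=imaging.get_image(n); px=im["pixels"]; cc,rr=(282,242) if n=="top" else (333,205)
    A.append(cv2.resize(px[rr-45:rr+45,cc-45:cc+45],(400,400),interpolation=cv2.INTER_CUBIC))
cv2.imwrite("pics/crop2.png",np.hstack(A)[:,:,::-1])
s=env.observe(); print(s["time_s"],s["position"],s["ft_force"],s["wrist_torque"])
```

```text
4.1167 [0.44990408 0.11163849 0.1770864 ] [-0.51528815 -0.54700376  0.55518123] [ 0.01177416 -0.03649774  0.011285  ]
```

View pics/crop2.png

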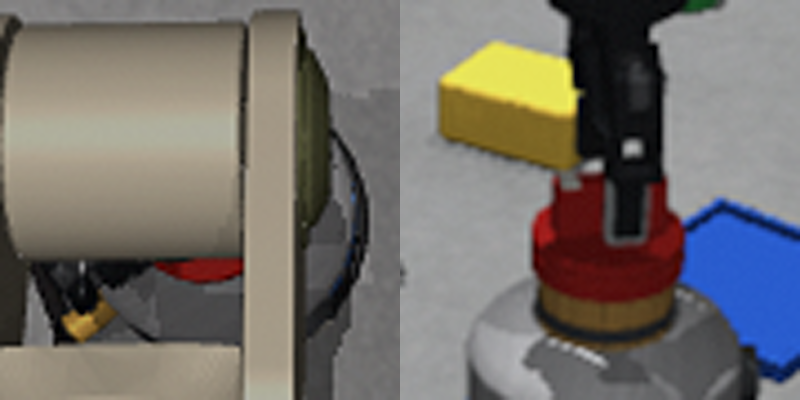

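The crop shows the fingers on either side of the bar, at about (625,200) in the side crop, with the tips just above the disc. Closing now.

jog_arm --plan "0 0 0 0 0 0.4 0;0 0 0 0 0 0 0;0 0 0 0 0 0 255;0 0 0 0 0 0 255;0 0 0 0 0 0 255;0 0 0 0 0 0 255;0 0 0 0 0 0 255;0 0 0 0 0 0 255;0 0 0 0 0 0 255;0 0 0 0 0 0 255" --grip_force 40

```text
time_s: 4.95
position: [0.4496, 0.1117, 0.1725]
tool_rot: [[0.766, 0.643, 0.0], [0.643, -0.766, 0.0], [0.0, 0.0, -1.0]]
ft_force: [-0.3, 1.0, 2.0]
grip_width: 0.0156
gripper_force: 42.6
```

jog_arm --plan "0 0 0 0 0 0 255;0 0 0 0 0 0 255;0 0 0 0 0 0 255;0 0 0 0 0 0 255"

```text
time_s: 5.28
position: [0.4496, 0.1117, 0.1725]
tool_rot: [[0.766, 0.643, 0.0], [0.643, -0.766, 0.0], [0.0, 0.0, -1.0]]
ft_force: [0.3, 0.7, 3.8]
grip_width: 0.0154
gripper_force: 42.8
```

```bash
cat > o.py <<'E'
from h import *
np.set_printoptions(precision=4,suppress=True)
for i in range(3):
    imaging.get_image("side"); s=env.observe(); R=np.array(s["tool_rot"]); print(s["time_s"],np.array(s["position"]),"F",np.round(s["ft_force"],2),"T",np.round(s["wrist_torque"],3),"yaw",np.degrees(np.arctan2(R[1,0],R[0,0])).round(2),s["grip_width"],s["gripper_force"])
E
python3 o.py
```

```text
5.3333 [0.4496 0.1117 0.1725] F [-0.91  0.03  4.07] T [0.128 0.062 0.011] yaw 39.99 0.015491882515549572 42.82993733882904
5.3833 [0.4496 0.1117 0.1725] F [0.1  1.38 4.02] T [0.158 0.102 0.041] yaw 39.99 0.01544753472856234 42.8438526391983
5.4333 [0.4496 0.1117 0.1724] F [0.44 1.02 4.34] T [0.128 0.018 0.017] yaw 39.98 0.015252259646028677 42.85404324531555
```

jog_arm --plan "0 0 -1 0 0 0 255;0 0 -1 0 0 0 255;0 0 -1 0 0 0 255;0 0 -1 0 0 0 255;0 0 -1 0 0 0 255;0 0 0 0 0 0 255"

```text
time_s: 5.93
position: [0.4496, 0.1116, 0.1724]
tool_rot: [[0.706, 0.708, 0.0], [0.708, -0.706, -0.0], [0.0, 0.0, -1.0]]
ft_force: [0.7, 0.9, 4.8]
grip_width: 0.0157
gripper_force: 43.0
```

```bash
python3 o.py
```

```text
5.9833 [0.4496 0.1116 0.1724] F [-0.17  0.43  3.34] T [ 0.058 -0.059 -0.046] yaw 45.0 0.015235228482092602 42.97083914279938
6.0333 [0.4496 0.1116 0.1723] F [ 1.11 -0.3   4.45] T [ 0.021 -0.04   0.01 ] yaw 44.98 0.015535072747467479 42.97183334827423
6.0833 [0.4496 0.1116 0.1724] F [ 0.51 -0.14  4.31] T [-0.003 -0.054  0.032] yaw 44.98 0.015659823815606995 42.97295808792114
```

jog_arm --plan "0 0 0 0 0 0 255;0 0 -1 0 0 0 255;0 0 -0.5 0 0 0 255;0 0 0 0 0 0 255" --grip_force 20

```text
time_s: 6.42
position: [0.4496, 0.1116, 0.1724]
tool_rot: [[0.688, 0.726, 0.0], [0.726, -0.688, -0.0], [0.0, 0.0, -1.0]]
ft_force: [-0.2, 0.1, 4.1]
grip_width: 0.0155
gripper_force: 43.0
```

```bash
python3 o.py
```

```text
6.4667 [0.4495 0.1116 0.1724] F [-0.87  0.31  3.62] T [-0.085 -0.046  0.05 ] yaw 46.5 0.015058789062785578 42.97774136066437
6.5167 [0.4495 0.1116 0.1723] F [ 0.03 -0.42  4.85] T [-0.083 -0.095 -0.053] yaw 46.49 0.015440231871165243 42.97518968582153
6.5667 [0.4495 0.1116 0.1723] F [-0.13  0.49  3.3 ] T [-0.036 -0.106 -0.004] yaw 46.48 0.015394830627482496 42.974406480789185
```

jog_arm --plan "0 0 0 0 0 0 195;0 0 0 0 0 0 195;0 0 0 0 0 0 195;0 0 0 0 0 0 255;0 0 0 0 0 0 255;0 0 0 0 0 0 255;0 0 0 0 0 0 255" --grip_force 20

```text
time_s: 7.15
position: [0.4492, 0.1117, 0.1721]
tool_rot: [[0.689, 0.725, -0.001], [0.725, -0.689, 0.0], [-0.001, -0.001, -1.0]]
ft_force: [-0.6, 0.6, -2.5]
grip_width: 0.0158
gripper_force: 23.7
```

```bash
python3 o.py
```

```text
7.2 [0.4492 0.1117 0.1721] F [-0.91  0.16 -1.49] T [-0.013  0.155  0.004] yaw 46.48 0.015651048937970913 23.696021139621735
7.25 [0.4492 0.1117 0.1721] F [-1.41  0.37 -1.56] T [-0.011  0.211  0.008] yaw 46.49 0.015707697848089244 23.656467497348785
7.3 [0.4492 0.1117 0.1721] F [-1.53 -0.23 -2.76] T [0.037 0.185 0.006] yaw 46.48 0.015564650006335383 23.618967533111572
```

jog_arm --plan "0 0 -0.5 0 0 0 255;0 0 -0.5 0 0 0 255;0 0 -0.5 0 0 0 255;0 0 0 0 0 0 255"

```text
time_s: 7.63
position: [0.4493, 0.1116, 0.1721]
tool_rot: [[0.669, 0.743, -0.001], [0.743, -0.669, 0.0], [-0.0, -0.001, -1.0]]
ft_force: [-1.0, 0.0, -3.4]
grip_width: 0.0156
gripper_force: 23.3
```

```bash
python3 o.py
```

```text
7.6833 [0.4493 0.1117 0.1721] F [-1.03  0.34 -4.84] T [ 0.014  0.272 -0.092] yaw 48.0 0.015534704132899391 23.29023778438568
7.7333 [0.4493 0.1117 0.1721] F [-2.21  1.   -5.78] T [ 0.001  0.306 -0.055] yaw 47.99 0.015521283508706305 23.264126479625702
7.7833 [0.4493 0.1117 0.1721] F [-1.36 -0.57 -5.38] T [ 0.06   0.269 -0.032] yaw 47.99 0.01570259365670121 23.24329823255539
```

jog_arm --plan "0 0 0 0 0 0.05 255;0 0 0 0 0 0 255;0 0 0 0 0 0 255"

```text
time_s: 8.03
position: [0.4494, 0.1117, 0.1721]
tool_rot: [[0.669, 0.743, -0.0], [0.743, -0.669, -0.0], [-0.0, -0.0, -1.0]]
ft_force: [-4.1, -0.0, 1.0]
grip_width: 0.0158
gripper_force: 24.0
```

```bash
python3 o.py
```

```text
8.0833 [0.4494 0.1117 0.1721] F [-4.45  0.14  2.67] T [0.021 0.764 0.004] yaw 47.99 0.015532454971939164 24.131695926189423
8.1333 [0.4494 0.1117 0.1721] F [-4.18 -0.76  2.07] T [0.072 0.792 0.039] yaw 47.99 0.015863919404091646 24.221351444721222
8.1833 [0.4494 0.1117 0.172 ] F [-4.55  0.11  3.03] T [0.06  0.806 0.005] yaw 47.99 0.01549366269786906 24.27938550710678
```

jog_arm --plan "0 0 0 -0.03 -0.03 0 255;0 0 -0.5 0 0 0 255;0 0 -0.5 0 0 0 255;0 0 0 0 0 0 255"

```text
time_s: 8.52
position: [0.4494, 0.1116, 0.172]
tool_rot: [[0.656, 0.755, 0.001], [0.755, -0.656, 0.0], [0.001, 0.001, -1.0]]
ft_force: [-1.4, 0.6, 2.6]
grip_width: 0.0157
gripper_force: 24.3
```

```bash
python3 o.py
```

```text
8.5667 [0.4495 0.1116 0.172 ] F [-1.94 -0.4   2.01] T [0.005 0.334 0.052] yaw 49.0 0.01572018572822873 24.28535968065262
8.6167 [0.4495 0.1116 0.172 ] F [-1.15  0.23  3.21] T [0.056 0.282 0.023] yaw 48.99 0.015766748352555416 24.296388924121857
8.6667 [0.4495 0.1116 0.172 ] F [-1.64  0.65  2.72] T [0.077 0.284 0.01 ] yaw 48.99 0.016032525586855247 24.314551949501038
```

Balanced again; keep turning.

jog_arm --plan "0 0 -0.5 0 0 0 255;0 0 -0.5 0 0 0 255;0 0 -0.5 0 0 0 255;0 0 0 0 0 0 255"

```text
time_s: 9.0
position: [0.4495, 0.1116, 0.172]
tool_rot: [[0.636, 0.772, 0.001], [0.772, -0.636, -0.0], [0.001, 0.001, -1.0]]
ft_force: [-0.2, -0.4, 3.6]
grip_width: 0.0156
gripper_force: 24.4
```

```bash
python3 o.py
```

```text
9.05 [0.4495 0.1116 0.172 ] F [0.4  0.08 3.91] T [-0.02  -0.126 -0.022] yaw 50.5 0.015755888066167376 24.41179186105728
9.1 [0.4495 0.1116 0.172 ] F [0.   0.13 3.78] T [-0.05  -0.117  0.026] yaw 50.49 0.015503128169629827 24.422309696674347
9.15 [0.4495 0.1116 0.172 ] F [ 0.63 -0.75  3.55] T [-0.067 -0.126 -0.028] yaw 50.48 0.01598011732150542 24.43593978881836
```

jog_arm --plan "0 0 -0.5 0 0 0 255;0 0 -0.5 0 0 0 255;0 0 -0.5 0 0 0 255;0 0 0 0 0 0 255"

```text
time_s: 9.48
position: [0.4493, 0.1116, 0.172]
tool_rot: [[0.615, 0.788, 0.001], [0.788, -0.615, -0.0], [0.0, 0.001, -1.0]]
ft_force: [1.3, -0.5, 4.5]
grip_width: 0.0155
gripper_force: 24.5
```

```bash
python3 o.py
```

```text
9.5333 [0.4493 0.1116 0.1719] F [ 1.42 -0.39  3.86] T [-0.062 -0.287 -0.01 ] yaw 52.0 0.015421891470128275 24.525281488895416
9.5833 [0.4493 0.1116 0.1719] F [ 1.12 -0.41  3.17] T [-0.138 -0.311 -0.047] yaw 51.98 0.015578796066474136 24.527187645435333
9.6333 [0.4493 0.1116 0.1719] F [ 1.64 -0.37  4.12] T [-0.083 -0.335  0.017] yaw 51.98 0.015693577700961272 24.531097412109375
```

jog_arm --plan "0 0 -0.5 0 0 0 255;0 0 -0.5 0 0 0 255;0 0 -0.5 0 0 0 255;0 0 0 0 0 0 255"

```text
time_s: 9.97
position: [0.4491, 0.1116, 0.1718]
tool_rot: [[0.594, 0.804, 0.0], [0.804, -0.594, 0.0], [0.0, 0.0, -1.0]]
ft_force: [1.2, -1.0, 5.1]
grip_width: 0.0157
gripper_force: 24.6
```

```bash
python3 o.py
```

```text
10.0167 [0.4491 0.1116 0.1718] F [ 2.26 -0.4   3.28] T [-0.062 -0.312 -0.014] yaw 53.5 0.01586035856837337 24.57191437482834
10.0667 [0.4491 0.1116 0.1719] F [ 1.43 -0.62  4.97] T [-0.1   -0.404 -0.017] yaw 53.48 0.015614369045928608 24.576847851276398
10.1167 [0.4491 0.1116 0.1719] F [2.64 0.28 4.19] T [-0.016 -0.367 -0.057] yaw 53.48 0.015652604321587434 24.57651972770691
```

jog_arm --plan "0 0 -0.5 0 0 0 255;0 0 -0.5 0 0 0 255;0 0 -0.5 0 0 0 255;0 0 0 0 0 0 255"

```text
time_s: 10.45
position: [0.449, 0.1116, 0.1718]
tool_rot: [[0.573, 0.819, -0.0], [0.819, -0.573, 0.0], [-0.0, -0.0, -1.0]]
ft_force: [1.4, -0.7, 4.2]
grip_width: 0.0156
gripper_force: 24.6
```

```bash
python3 o.py
```

```text
10.5 [0.4491 0.1116 0.1718] F [ 1.12 -0.87  4.69] T [-0.084 -0.279 -0.122] yaw 54.99 0.016199234780661775 24.588554799556732
10.55 [0.4491 0.1116 0.1718] F [ 2.49 -0.92  4.64] T [-0.118 -0.345 -0.098] yaw 54.98 0.0156306793455264 24.588618278503418
10.6 [0.4491 0.1116 0.1718] F [1.34 0.76 3.88] T [-0.119 -0.239 -0.045] yaw 54.98 0.0157893410407956 24.584064781665802
```

jog_arm --plan "0 0 -0.5 0 0 0 255;0 0 0 0 0 0 255"

```text
time_s: 10.77
position: [0.4491, 0.1116, 0.1718]
tool_rot: [[0.566, 0.824, -0.0], [0.824, -0.566, -0.0], [-0.0, 0.0, -1.0]]
ft_force: [1.3, -0.6, 3.9]
grip_width: 0.0156
gripper_force: 24.6
```

```bash
python3 o.py
```

```text
10.8167 [0.4491 0.1116 0.1718] F [ 1.69 -0.69  3.86] T [-0.104 -0.242 -0.028] yaw 55.49 0.015613164131049573 24.591532051563263
10.8667 [0.4491 0.1116 0.1718] F [ 0.99 -0.06  5.41] T [-0.132 -0.346 -0.121] yaw 55.48 0.015194325116771375 24.583933353424072
10.9167 [0.4491 0.1116 0.1718] F [ 0.85 -0.58  4.17] T [-0.089 -0.338 -0.053] yaw 55.48 0.01590077083975369 24.58713948726654
```

jog_arm --plan "0 0 -0.5 0 0 0 255;0 0 -0.5 0 0 0 255;0 0 0 0 0 0 255"

```text
time_s: 11.17
position: [0.4492, 0.1116, 0.1719]
tool_rot: [[0.552, 0.834, 0.0], [0.834, -0.552, -0.0], [0.0, 0.0, -1.0]]
ft_force: [2.3, -0.4, 4.0]
grip_width: 0.0156
gripper_force: 24.5
```

```bash
python3 o.py
```

```text
11.2167 [0.4493 0.1115 0.1719] F [ 1.86 -1.81  4.57] T [-0.203 -0.508 -0.158] yaw 56.49 0.01542783951969435 24.54334169626236
11.2667 [0.4493 0.1116 0.1718] F [ 3.2  -1.98  3.79] T [-0.206 -0.513 -0.12 ] yaw 56.48 0.015578996640402328 24.54484909772873
11.3167 [0.4493 0.1116 0.1719] F [ 3.28 -0.83  3.44] T [-0.215 -0.586 -0.117] yaw 56.48 0.016029161142999737 24.535876214504242
```

jog_arm --plan "0 0 -0.5 0 0 0 255;0 0 0 0 0 0 255"

```text
time_s: 11.48
position: [0.4493, 0.1115, 0.1719]
tool_rot: [[0.544, 0.839, 0.001], [0.839, -0.544, -0.0], [0.0, 0.001, -1.0]]
ft_force: [3.6, -1.0, 4.6]
grip_width: 0.0155
gripper_force: 24.6
```

```bash
python3 o.py
```

```text
11.5333 [0.4493 0.1115 0.1719] F [ 3.43 -0.73  2.8 ] T [-0.352 -0.726 -0.164] yaw 56.99 0.015371909274650077 24.54811066389084
11.5833 [0.4493 0.1115 0.1719] F [ 4.13 -1.45  5.  ] T [-0.349 -0.763 -0.107] yaw 56.98 0.015836530492706478 24.563168585300446
11.6333 [0.4493 0.1116 0.1719] F [ 3.5  -1.6   2.47] T [-0.377 -0.785 -0.149] yaw 56.98 0.015229145227785167 24.574846029281616
```

jog_arm --plan "0 0 -0.5 0 0 0 255;0 0 0 0 0 0 255;0 0 0 0 0 0 255"

```text
time_s: 11.88
position: [0.4494, 0.1115, 0.1719]
tool_rot: [[0.537, 0.843, 0.001], [0.843, -0.537, -0.0], [0.0, 0.001, -1.0]]
ft_force: [5.2, -1.9, 2.4]
grip_width: 0.0157
gripper_force: 24.6
```

```bash
python3 o.py
```

```text
11.9333 [0.4494 0.1115 0.1719] F [ 3.94 -2.33  4.2 ] T [-0.418 -0.882 -0.177] yaw 57.51 0.01570509488140695 24.6297025680542
11.9833 [0.4494 0.1115 0.1719] F [ 4.82 -1.81  3.45] T [-0.427 -0.889 -0.184] yaw 57.51 0.015509974421325241 24.635372757911682
12.0333 [0.4494 0.1115 0.1719] F [ 5.26 -1.48  2.83] T [-0.426 -0.913 -0.184] yaw 57.51 0.01527612624348741 24.636296331882477
```

jog_arm --plan "0 0 -0.5 0 0 0 255;0 0 -0.5 0 0 0 255;0 0 0 0 0 0 255;0 0 0 0 0 0 255"

```text
time_s: 12.37
position: [0.4496, 0.1114, 0.1719]
tool_rot: [[0.523, 0.853, 0.001], [0.853, -0.523, -0.0], [0.0, 0.001, -1.0]]
ft_force: [5.8, -2.3, 2.1]
grip_width: 0.0156
gripper_force: 24.7
```

```bash
python3 o.py
```

```text
12.4167 [0.4496 0.1114 0.1719] F [ 5.33 -3.67  2.7 ] T [-0.488 -1.117 -0.237] yaw 58.5 0.015651043546442357 24.7337606549263
12.4667 [0.4496 0.1114 0.1719] F [ 5.65 -2.42  2.44] T [-0.512 -1.125 -0.218] yaw 58.49 0.015886095168923715 24.722769856452942
12.5167 [0.4496 0.1114 0.1719] F [ 5.06 -2.78  1.66] T [-0.511 -1.159 -0.212] yaw 58.5 0.015884094304190473 24.726410508155823
```

The stop is felt: torque and side force ramp linearly along the lug tangent from about 56° tool yaw, and it was held there about 1.5 s at under 10 N. Next I ease off, grip firmer and press.

jog_arm --plan "0 0 1 0 0 0 255;0 0 1 0 0 0 255;0 0 1 0 0 0 255;0 0 0.5 0 0 0 255;0 0 0 0 0 0 255;0 0 0 0 0 0 255" --grip_force 50

```text
time_s: 13.02
position: [0.4491, 0.1117, 0.1719]
tool_rot: [[0.573, 0.819, 0.0], [0.819, -0.573, 0.0], [0.0, -0.0, -1.0]]
ft_force: [3.1, -1.7, 4.9]
grip_width: 0.0151
gripper_force: 52.9
```

jog_arm --plan "0 0 0 0 0 0.1 255;0 0 0 0 0 0.1 255;0 0 0 0 0 0.1 255;0 0 0 0 0 0 255"

```text
time_s: 13.35
position: [0.4491, 0.1117, 0.1689]
tool_rot: [[0.573, 0.819, 0.0], [0.819, -0.573, 0.0], [0.0, 0.0, -1.0]]
ft_force: [3.0, -1.8, 6.6]
grip_width: 0.0153
gripper_force: 53.1
```

```bash
python3 o.py
```

```text
13.4 [0.4491 0.1117 0.169 ] F [ 3.44 -0.48  5.91] T [-0.27  -0.672  0.017] yaw 55.01 0.014844015575832474 53.138102889060974
13.45 [0.4491 0.1117 0.169 ] F [ 2.93 -1.31  5.66] T [-0.286 -0.653 -0.017] yaw 55.01 0.01514579620024524 53.12345802783966
13.5 [0.4491 0.1117 0.169 ] F [ 3.23 -0.5   5.76] T [-0.276 -0.638  0.02 ] yaw 55.01 0.015139812146451612 53.124918937683105
```

jog_arm --plan "0 0 0 0.01 0.03 0.1 255;0 0 0 0 0 0.1 255;0 0 0 0 0 0.1 255;0 0 0 0 0 0.1 255;0 0 0 0 0 0 255;0 0 0 0 0 0 255"

```text
time_s: 14.0
position: [0.4492, 0.1117, 0.1652]
tool_rot: [[0.573, 0.819, -0.0], [0.819, -0.573, 0.0], [0.0, -0.0, -1.0]]
ft_force: [2.1, -1.1, 10.0]
grip_width: 0.0151
gripper_force: 53.5
```

```bash
python3 o.py
```

```text
14.05 [0.4492 0.1117 0.1652] F [ 1.86 -0.75  8.49] T [-0.202 -0.349 -0.012] yaw 55.01 0.015217792376240486 53.471941351890564
14.1 [0.4492 0.1116 0.1652] F [ 1.2  -1.55  7.73] T [-0.172 -0.27   0.017] yaw 55.01 0.01484722647485086 53.471020460128784
14.15 [0.4492 0.1117 0.1652] F [ 2.3  -1.07  9.41] T [-0.231 -0.331 -0.024] yaw 55.02 0.015111350000979356 53.471070528030396
```

jog_arm --plan "0 0 0 0.01 0.02 0.07 255;0 0 -1 0 0 0 255;0 0 -1 0 0 0 255;0 0 -1 0 0 0 255;0 0 0 0 0 0 255"

```text
time_s: 14.57
position: [0.4491, 0.1117, 0.1644]
tool_rot: [[0.529, 0.849, -0.001], [0.849, -0.529, 0.0], [-0.0, -0.001, -1.0]]
ft_force: [0.5, -1.4, 9.5]
grip_width: 0.0153
gripper_force: 53.6
```

```bash
python3 o.py
```

```text
14.6167 [0.4491 0.1117 0.1644] F [-0.29 -1.57 10.53] T [-0.141 -0.11  -0.058] yaw 58.03 0.015264690369660676 53.62684965133667
14.6667 [0.4491 0.1117 0.1644] F [ 0.98 -1.41  9.22] T [-0.194 -0.116 -0.036] yaw 58.02 0.014949003857933846 53.627241253852844
14.7167 [0.4491 0.1117 0.1645] F [ 0.15 -0.77  9.49] T [-0.165 -0.104 -0.033] yaw 58.02 0.015224358776326467 53.62747550010681
```

No stop load now. I turn further, checking as I go.

jog_arm --plan "0 0 -1 0 0 0 255;0 0 -1 0 0 0 255;0 0 -1 0 0 0 255;0 0 -1 0 0 0 255;0 0 0 0 0 0 255"

```text
time_s: 15.13
position: [0.4491, 0.1117, 0.1644]
tool_rot: [[0.468, 0.883, -0.001], [0.883, -0.468, 0.0], [-0.0, -0.001, -1.0]]
ft_force: [-0.3, -0.9, 8.8]
grip_width: 0.0156
gripper_force: 53.6
```

```bash
python3 o.py
```

```text
15.1833 [0.4491 0.1117 0.1644] F [ 0.15 -0.87  9.37] T [-0.232 -0.047  0.048] yaw 62.03 0.01526937789924959 53.65859091281891
15.2333 [0.4491 0.1117 0.1645] F [ 0.7  -0.8   9.32] T [-0.168 -0.087  0.018] yaw 62.02 0.015257982227448919 53.659932017326355
15.2833 [0.4491 0.1117 0.1644] F [ 0.38 -1.11  8.27] T [-0.198 -0.084  0.014] yaw 62.02 0.015246052733167542 53.66026997566223
```

jog_arm --plan "0 0 -2 0 0 0 255;0 0 -2 0 0 0 255;0 0 -2 0 0 0 255;0 0 -2 0 0 0 255;0 0 -2 0 0 0 255;0 0 -2 0 0 0 255;0 0 -2 0 0 0 255;0 0 -2 0 0 0 255;0 0 -2 0 0 0 255;0 0 -2 0 0 0 255"

```text
time_s: 16.12
position: [0.4492, 0.1116, 0.1645]
tool_rot: [[0.137, 0.991, -0.001], [0.991, -0.137, 0.0], [0.0, -0.001, -1.0]]
ft_force: [1.7, -0.7, 9.7]
grip_width: 0.0151
gripper_force: 53.6
```

```bash
python3 o.py
```

```text
16.1667 [0.4492 0.1117 0.1645] F [ 1.02 -0.79  8.94] T [-0.263 -0.151 -0.015] yaw 82.24 0.014993081040626684 53.59480261802673
16.2167 [0.4492 0.1116 0.1645] F [ 0.76 -1.15  8.94] T [-0.219 -0.219 -0.006] yaw 82.08 0.015064453038258058 53.60317289829254
16.2667 [0.4492 0.1116 0.1645] F [ 0.41 -1.51  8.58] T [-0.177 -0.174  0.031] yaw 82.03 0.015216991965249022 53.60813319683075
```

jog_arm --plan "0 0 -2 0 0 0 255;0 0 -2 0 0 0 255;0 0 -2 0 0 0 255;0 0 -2 0 0 0 255;0 0 -2 0 0 0 255;0 0 -2 0 0 0 255;0 0 -2 0 0 0 255;0 0 -2 0 0 0 255;0 0 -2 0 0 0 255;0 0 -2 0 0 0 255"

```text
time_s: 17.1
position: [0.4494, 0.1117, 0.1645]
tool_rot: [[-0.21, 0.978, -0.0], [0.978, 0.21, 0.0], [0.0, -0.0, -1.0]]
ft_force: [0.4, -1.0, 9.6]
grip_width: 0.015
gripper_force: 53.6
```

jog_arm --plan "0 0 -1 0 0 0 255;0 0 -1 0 0 0 255;0 0 -1 0 0 0 255;0 0 0 0 0 0 255"

```text
time_s: 17.43
position: [0.4494, 0.1116, 0.1646]
tool_rot: [[-0.26, 0.966, 0.0], [0.966, 0.26, 0.0], [0.0, 0.0, -1.0]]
ft_force: [1.9, -0.3, 8.5]
grip_width: 0.015
gripper_force: 53.6
```

```bash
python3 o.py
```

```text
17.4833 [0.4494 0.1116 0.1646] F [ 1.69 -1.38  9.65] T [-0.204 -0.306  0.016] yaw 105.03 0.015369285560948236 53.58716905117035
17.5333 [0.4494 0.1116 0.1646] F [ 2.06 -1.02  8.99] T [-0.189 -0.272 -0.036] yaw 105.02 0.015313744954477737 53.58540058135986
17.5833 [0.4494 0.1116 0.1645] F [ 1.32 -1.    8.74] T [-0.204 -0.337 -0.021] yaw 105.01 0.015352808121337835 53.58481407165527
```

jog_arm --plan "0 0 -1 0 0 0 255;0 0 -1 0 0 0 255;0 0 -1 0 0 0 255;0 0 -1 0 0 0 255;0 0 0 0 0 0 255"

```text
time_s: 18.0
position: [0.4495, 0.1116, 0.1646]
tool_rot: [[-0.327, 0.945, 0.0], [0.945, 0.327, 0.0], [0.0, 0.0, -1.0]]
ft_force: [1.6, -0.9, 9.2]
grip_width: 0.0151
gripper_force: 53.6
```

```bash
python3 o.py
```

```text
18.05 [0.4495 0.1116 0.1646] F [ 1.51 -1.    9.87] T [-0.191 -0.286 -0.061] yaw 109.03 0.015118928503060304 53.58717978000641
18.1 [0.4495 0.1116 0.1646] F [ 0.81 -1.31 10.03] T [-0.207 -0.283  0.013] yaw 109.02 0.01503819578564481 53.59111726284027
18.15 [0.4495 0.1116 0.1646] F [ 2.24 -1.62  9.69] T [-0.24  -0.293  0.061] yaw 109.02 0.015514643062005878 53.592259883880615
```

jog_arm --plan "0 0 -1 0 0 0 255;0 0 0 0 0 -0.2 255;0 0 0 0 0 -0.2 255;0 0 0 0 0 -0.2 255;0 0 0 0 0 -0.2 255;0 0 0 0 0 0 255"

```text
time_s: 18.65
position: [0.4494, 0.1116, 0.1723]
tool_rot: [[-0.342, 0.94, -0.0], [0.94, 0.342, 0.0], [0.0, -0.0, -1.0]]
ft_force: [2.9, -1.1, 4.5]
grip_width: 0.0152
gripper_force: 52.9
```

```bash
python3 o.py
```

```text
18.7 [0.4494 0.1116 0.1722] F [ 1.69 -0.63  4.92] T [-0.088 -0.47  -0.053] yaw 109.99 0.015303124372828474 52.913766503334045
18.75 [0.4495 0.1116 0.1721] F [3.03 0.55 4.17] T [-0.08  -0.463 -0.018] yaw 109.99 0.015360363917668396 52.91276156902313
18.8 [0.4494 0.1116 0.1721] F [ 2.41 -1.15  5.16] T [-0.069 -0.505 -0.011] yaw 109.99 0.015617630042209014 52.913787961006165
```

jog_arm --plan "0 0 0 0 0 -0.1 255;0 0 0 0 0 -0.1 255;0 0 0 0 0 -0.1 255;0 0 0 0 0 0 255;0 0 0 0 0 0 255"

```text
time_s: 19.22
position: [0.4494, 0.1116, 0.175]
tool_rot: [[-0.342, 0.94, -0.001], [0.94, 0.342, 0.0], [0.0, -0.0, -1.0]]
ft_force: [1.3, 0.6, 2.8]
grip_width: 0.0155
gripper_force: 52.6
```

```bash
python3 o.py
```

```text
19.2667 [0.4494 0.1116 0.175 ] F [2.91 0.42 2.21] T [ 0.079 -0.405 -0.013] yaw 109.98 0.015292511734157355 52.589845061302185
19.3167 [0.4494 0.1116 0.1751] F [1.78 0.6  1.71] T [ 0.083 -0.392  0.009] yaw 109.99 0.01506143934783313 52.59643077850342
19.3667 [0.4494 0.1116 0.175 ] F [1.17 0.12 2.07] T [ 0.067 -0.332  0.003] yaw 109.99 0.015166641630441716 52.60506570339203
```

jog_arm --plan "0 0 0 0 0 -0.2 255;0 0 0 0 0 -0.2 255;0 0 0 0 0 -0.2 255;0 0 0 0 0 -0.3 255;0 0 0 0 0 -0.3 255;0 0 0 0 0 -0.3 255;0 0 0 0 0 -0.5 255;0 0 0 0 0 0 255"

```text
time_s: 20.03
position: [0.4499, 0.1116, 0.1961]
tool_rot: [[-0.342, 0.94, 0.001], [0.94, 0.342, 0.0], [-0.0, 0.001, -1.0]]
ft_force: [0.6, -0.4, -0.8]
grip_width: 0.0151
gripper_force: 52.1
```

```bash
python3 o.py
python3 - <<'E'
from h import *
im=imaging.get_image("side"); cv2.imwrite("pics/lift.png",cv2.resize(im["pixels"][140:300,250:450],(600,480))[:,:,::-1])
E
```

```text
20.0833 [0.4497 0.1116 0.1956] F [ 0.18  1.24 -1.49] T [0.034 0.028 0.02 ] yaw 109.99 0.015144835641664172 52.10705816745758
20.1333 [0.4496 0.1115 0.1953] F [-0.41 -0.01 -1.23] T [-0.003  0.036  0.007] yaw 109.99 0.015304651069640997 52.10583508014679
20.1833 [0.4495 0.1115 0.1951] F [-0.46  0.24 -1.47] T [-0.021  0.002 -0.019] yaw 109.99 0.014853441884756579 52.1063232421875
```

View pics/lift.png

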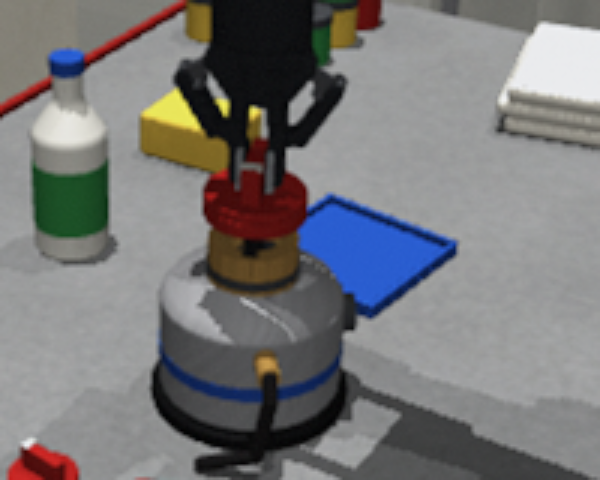

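The picture shows the cap lifted out of the brass neck, at (255,200), hanging level; the carried weight is 1.4 N.

jog_arm --plan "0 0 0 0 0 -1.5 255;0 0 0 0 0 -2 255;0 0 0 0 0 -2 255;0 0 0 0 0 -2 255;0 0 0 -1.5 -0.35 0 255;0 0 0 -2.4 -0.55 0 255;0 0 0 -2.4 -0.55 0 255;0 0 0 -2.4 -0.55 0 255;0 0 0 -2.4 -0.55 0 255;0 0 0 -2.4 -0.55 0 255"

```text
time_s: 21.07
position: [0.4665, -0.0271, 0.2699]
tool_rot: [[-0.342, 0.94, -0.0], [0.94, 0.342, 0.0], [0.0, -0.0, -1.0]]
ft_force: [0.1, 0.2, -0.7]
grip_width: 0.015
gripper_force: 52.1
```

jog_arm --plan "0 0 0 -2.4 -0.55 0 255;0 0 0 -2.4 -0.55 0 255;0 0 0 -2.4 -0.55 0 255;0 0 0 -2 -0.55 0 255;0 0 0 -1 -0.2 0 255;0 0 0 0 0 0 255;0 0 0 0 0 2.5 255;0 0 0 0 0 3 255;0 0 0 0 0 3 255;0 0 0 0 0 0 255"

```text
time_s: 21.9
position: [0.4766, -0.1276, 0.1806]
tool_rot: [[-0.343, 0.939, -0.009], [0.939, 0.343, 0.005], [0.008, -0.006, -1.0]]
ft_force: [-0.8, 0.5, -1.3]
grip_width: 0.0153
gripper_force: 51.9
```

```bash
python3 o.py
python3 - <<'E'
from h import *
im=imaging.get_image("side"); cv2.imwrite("pics/tray.png",cv2.resize(im["pixels"][140:300,270:470],(600,480))[:,:,::-1])
E
```

```text
21.95 [ 0.4779 -0.1284  0.1836] F [0.34 0.6  0.02] T [ 0.016 -0.021  0.021] yaw 110.04 0.015113812740401696 51.89524590969086
22.0 [ 0.479  -0.1292  0.1856] F [ 0.8   0.17 -1.34] T [-0.053 -0.04  -0.037] yaw 110.04 0.01509139995824836 51.9042044878006
22.05 [ 0.4796 -0.1296  0.1867] F [ 0.91 -0.57 -1.3 ] T [0.03  0.022 0.02 ] yaw 110.03 0.015430626981335061 51.91849887371063
```

View pics/tray.png

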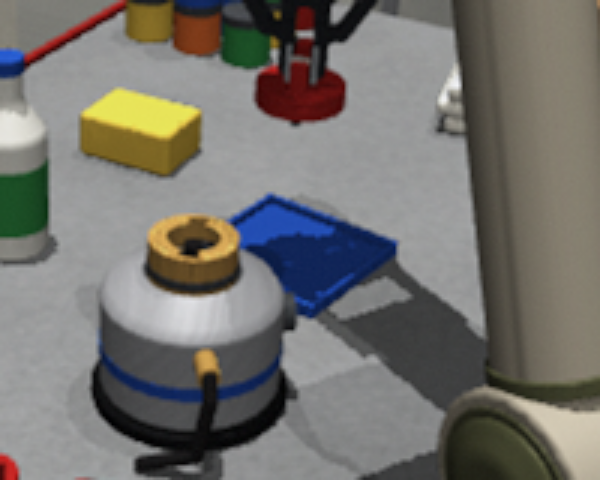

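The cap hangs at (300,95), above the tray at (320,250), and the path down is clear. Lowering.

jog_arm --plan "0 0 0 0 0 2 255;0 0 0 0 0 2.5 255;0 0 0 0 0 2.5 255;0 0 0 0 0 2.5 255;0 0 0 0 0 2 255;0 0 0 0 0 1 255;0 0 0 0 0 0.5 255;0 0 0 0 0 0 255;0 0 0 0 0 0 255;0 0 0 0 0 0 255"

```text
time_s: 22.93
position: [0.4797, -0.1304, 0.0564]
tool_rot: [[-0.342, 0.94, 0.002], [0.94, 0.342, -0.001], [-0.002, 0.002, -1.0]]
ft_force: [1.1, 1.1, -1.7]
grip_width: 0.0152
gripper_force: 52.1
```

```bash
python3 o.py
```

```text
22.9833 [ 0.4796 -0.1303  0.0563] F [-0.   -0.03 -1.48] T [0.003 0.029 0.004] yaw 109.99 0.015239210016505265 52.054529786109924
23.0333 [ 0.4794 -0.1302  0.0561] F [ 0.19 -0.98 -0.81] T [-0.067 -0.023 -0.02 ] yaw 109.99 0.015119560344765033 52.05483019351959
23.0833 [ 0.4793 -0.1302  0.0559] F [ 1.19 -0.16 -0.36] T [ 0.011 -0.057 -0.056] yaw 109.99 0.015169773790036674 52.05351233482361
```

jog_arm --plan "0 0 0 0 0 0.4 255;0 0 0 0 0 0.4 255;0 0 0 0 0 0.4 255;0 0 0 0 0 0.3 255;0 0 0 0 0 0.1 255;0 0 0 0 0 0 255;0 0 0 0 0 0 255"

```text
time_s: 23.67
position: [0.4789, -0.13, 0.0391]
tool_rot: [[-0.342, 0.94, -0.0], [0.94, 0.342, 0.0], [0.0, -0.0, -1.0]]
ft_force: [-0.1, -0.4, -2.1]
grip_width: 0.0152
gripper_force: 52.1
```

```bash
python3 o.py
```

```text
23.7167 [ 0.479  -0.1301  0.0392] F [-0.1  -0.96 -2.49] T [0.056 0.038 0.009] yaw 109.99 0.015323711487788317 52.054250836372375
23.7667 [ 0.479  -0.1301  0.0392] F [ 0.71  0.5  -1.49] T [-0.049  0.038  0.022] yaw 109.99 0.015096139263409868 52.05410599708557
23.8167 [ 0.479  -0.1301  0.0393] F [-0.76  0.22 -1.45] T [ 0.014  0.013 -0.01 ] yaw 109.99 0.015280199114726131 52.05405414104462
```

jog_arm --plan "0 0 0 0 0 0.1 255;0 0 0 0 0 0.1 255;0 0 0 0 0 0 255;0 0 0 0 0 0 255"

```text
time_s: 24.15
position: [0.479, -0.13, 0.0372]
tool_rot: [[-0.342, 0.94, 0.0], [0.94, 0.342, -0.0], [-0.0, 0.0, -1.0]]
ft_force: [0.2, 0.2, -0.7]
grip_width: 0.0154
gripper_force: 52.1
```

```bash
python3 o.py
```

```text
24.2 [ 0.479  -0.13    0.0372] F [0.65 0.6  1.15] T [-0.009  0.01   0.02 ] yaw 109.98 0.015180167012115033 52.14855372905731
24.25 [ 0.479  -0.1301  0.0372] F [0.58 0.31 0.32] T [-0.005  0.009  0.012] yaw 109.98 0.014791753819706441 52.1533066034317
24.3 [ 0.479  -0.1301  0.0372] F [-0.08  1.32  1.31] T [ 0.042 -0.01  -0.022] yaw 109.99 0.0151907590810344 52.156131863594055
```

The foot has touched the tray floor at the expected height. Releasing.

jog_arm --plan "0 0 0 0 0 0 200;0 0 0 0 0 0 150;0 0 0 0 0 0 80;0 0 0 0 0 0 0;0 0 0 0 0 0 0;0 0 0 0 0 0 0;0 0 0 0 0 0 0;0 0 0 0 0 0 0;0 0 0 0 0 0 0;0 0 0 0 0 0 0"

```text
time_s: 25.13
position: [0.4789, -0.13, 0.0371]
tool_rot: [[-0.342, 0.94, 0.0], [0.94, 0.342, -0.0], [-0.0, 0.0, -1.0]]
ft_force: [-0.4, -0.1, -0.6]
grip_width: 0.0855
gripper_force: 0.0
```

jog_arm --plan "0 0 0 0 0 -0.5 0;0 0 0 0 0 -1 0;0 0 0 0 0 -2 0;0 0 0 0 0 -3 0;0 0 0 0 0 -3 0;0 0 0 0 0 -3 0;0 0 0 0 0 -3 0;0 0 0 0 0 -2 0;0 0 0 0 0 0 0;0 0 0 0 0 0 0"

```text
time_s: 25.97
position: [0.479, -0.13, 0.213]
tool_rot: [[-0.342, 0.94, 0.002], [0.94, 0.342, -0.001], [-0.002, 0.001, -1.0]]
ft_force: [-0.4, 0.4, -0.9]
grip_width: 0.0853
gripper_force: 0.0
```

```bash
python3 o.py
python3 - <<'E'
from h import *
im=imaging.get_image("side"); cv2.imwrite("pics/end.png",cv2.resize(im["pixels"][140:300,270:470],(600,480))[:,:,::-1])
C=cloud(im); n=(np.hypot(C[...,0]-.479,C[...,1]+.13)<.05)&(C[...,2]<.08)&(im["depth"]>0)
z=C[n][:,2]; b=C[n&(C[...,2]>.06)]; print(np.percentile(z,[50,99.5]), b.mean(0), np.ptp(b,axis=0))
E
```

```text
26.0167 [ 0.4786 -0.1298  0.2119] F [1.12 0.9  0.17] T [-0.     0.049  0.006] yaw 109.98 0.08539525366189793 0.0
26.0667 [ 0.4784 -0.1298  0.2113] F [-0.01  0.71 -0.61] T [-0.02   0.003 -0.042] yaw 109.98 0.08531165411067568 0.0
26.1167 [ 0.4784 -0.1298  0.2111] F [-0.36 -0.96 -0.15] T [ 0.015 -0.005  0.028] yaw 109.98 0.08518427391693292 0.0
[0.0342352  0.06987825] [ 0.47711592 -0.12166817  0.06629557] [0.03261551 0.06732269 0.01059301]
```

View pics/end.png

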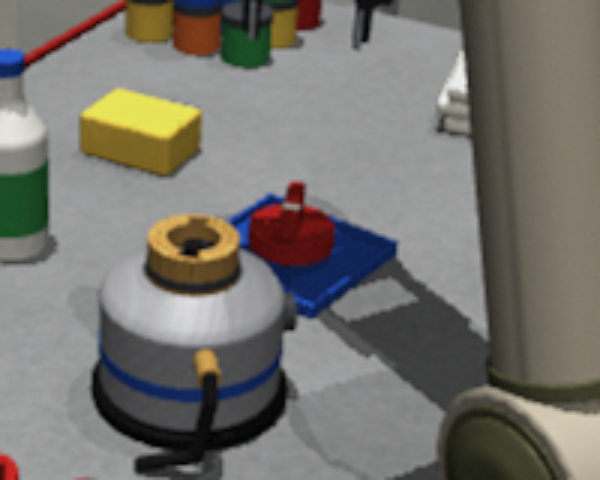

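The cap stands upright in the tray at (292,230), its top at about 67 mm, and the arm is clear of everything.

```bash
python3 -c "
from rig import job
print(job.close_job())"
```

```text
the job is handed in; nothing more can be done
None
```

I turned the cap to its first stop (estimated under 10 N), pressed and turned it free, stood it upright in the blue tray and let go, then handed the job in at about 26 s; no verdict came back.

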